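# Reset the paper guide with the square key

### The arm

A 6-joint arm with a two-finger parallel gripper is mounted at the origin on the work surface. World frame = base frame: x ahead of the robot, y to its left, z up, the work surface at z = 0. Lengths are in mm, angles in rad, forces in N, time in s.
With the tool pointing down it reaches from about 350 to 875 mm from the base axis. Payload 4.2 kg.
Tool frame: the origin (TCP) lies at the very end of the fingers, on their centre line; the grasp point (between the pads) lies 19 mm behind it; z points along the fingers, y is the line along which they close (so a half turn about z gives the same grasp; the last joint's range is limited). The gripper opens to 87 mm and grips with 3 to 60 N. Pads are 19 mm wide; open, the fingers measure 117 mm over their backs; the gripper's body (75 mm by 190 mm) begins 51 mm behind the grasp point.
Start: joints at [1.569, 0.385, 0.008, 0, -1.194, -0.259], TCP at [161.127, 603.852, 222.55] pointing down, gripper open.
Joint ranges: [-3.14, 3.14], [-1.21, 2.06], [-1.07, 1.41], [-3.16, 2.05], [-2.99, -0.16], [-3.1, 3.1]. Speed limits (rad/s): [2.79, 2.79, 3.14, 3.14, 3.14, 3.14].

### API

Orientations are given as a unit quaternion [x, y, z, w].
In Python, from plant import monitor, viewer, r, spotter gives the robot as it stands.
- The arm moves only by the tool carry_out, never from a script. Its argument "motion" is a list of rows, each a list of 7 numbers: the turn, a rotation vector about the tool's x, y, z in rad, then the shift along the tool's x, y, z in mm, then the opening, from 0 (shut) to 1 (fully open). In form: [[ax, ay, az, x, y, z, hand], ...]. A call has 1 to 5 rows; each row is the pose to reach, as a shift and turn from the pose commanded when the call began, along the tool's axes at that moment; what a row does not reach only later rows make up. A row lasts 1/10 s, in which the tool goes at most 50 mm and 8.59 degrees, less where a joint would pass 70% of its speed; a pose out of reach is approached as far as the arm can. A call with a gripper value outside its range is refused whole. The fingers move at their own pace and stop on an object; the grip force is fixed at half the most. Time passes only in rows, so rows that repeat a pose let the fingers close. It gives the time, the measured TCP pose, the force, the opening and the grip force at its end, in the units of the state.
- monitor.read_state(): the state, without advancing time (a new reading comes with each control period).
- viewer.capture(name): name is "scene" or "top" or "wrist"; returns a dict with "image" (420x560x3 uint8, blue, green, red), "fov_y" (degrees; the focal length in pixels is half the picture's height over the tangent of half this angle, whatever the lens; pixels are square), "cx", "cy" (the principal point, pixels), "extrinsics" (4x4, takes a point from world to camera coordinates). Camera axes: x right, y down, z forward; pixel columns grow to the right and rows downward; lengths in mm; the calibration is good to about 2 mm. A picture is of the moment at which its call begins. There is no depth.
- r.hand_in(): hands the job in; it is judged then, once.
Trained networks look in a picture, given as the dict that the camera call returned (one of the last four; its "shot" number tells which), for a name from the list of things; names that differ only in an ending like _2 or _b are one class to them, and where a whole thing is asked for, a point or a joint stands for the part that bears it (a point fixed in the world has none). Each returns a list of dicts, best first, with "score" (0 to 1); they miss things now and then, are a little off and sometimes report something else, mostly with a low value. They report only what shows in the picture. A call takes as long as a camera call.
- spotter.find_in(label, picture): "location" ([x, y, z] in mm, in the coordinates of the camera as it stood for that picture, good to about 4 mm: the middle of the surface that is visible of it).
The state is a dict: "time_s": time; "qpos": joint angles; "dq": joint speeds; "joint_torque": joint torques, N m; "tcp_pos": TCP position; "orientation": TCP orientation; "wrist_force": force on the tool from outside, world axes, zero at the start; "wrist_torque": the same for the moment, N m; "opening": finger opening in mm; "gripper_force": force on a finger pad.
Only numpy, scipy, OpenCV 4.12 (cv2) and the standard library are available. Lean on these libraries where they do the work, as an engineer would, in place of code of your own. Each camera call takes 0.05 s, during which the arm holds its last target. There are 200 camera calls.

### The job

Take the square key out of its wooden block, find the socket of the clamp knob on the paper guide with its tip, and turn the knob anticlockwise until the clamp is loose. With the key still in the socket, slide the carriage along the rail until its pointer is level with the pointed steel marker, and clamp the knob fully home again (clockwise). Then hang the key back in its block and let go; work the carriage and knob only with the key, and leave the two clay figures where they stand.

Things in the scene. Friction and masses are not known exactly. Their poses are not given: they have to be found in the camera images.
- rail: The paper guide, fixed: plywood board 200 x 300 x 12 mm with an aluminium rail 40 wide, 280 long, top 30 mm over the table. Origin: underside centre of the board, on the table; y runs along the rail, x across it (towards the marker and scale), z up.
- carriage: Dark steel carriage 84 (x, across the rail) x 64 (y, along it) mm, top 47 mm over the table, slides along the rail's y over +-100 mm, stopped by rail ends; about 4 N to move when the knob is loose, held against more than 25 N when it is tight. Origin on the rail's centre line at table height; axes parallel to the rail's.
- pointer (a point): Tip of the carriage's small triangular pointer, 52 mm from the carriage centre on its +x side, 46 mm over the table. It is to be level with the marker along the rail's y.
- slot (a point): Middle of the cross slot in the carriage, at the height of the knob's top face (77 mm over the table), on the carriage centre line; axes parallel to the rail's. The knob is captive in this slot but its centre may stand up to 12 mm to either side along this point's x (not measured; it shows from above, and is found by touch); along y it is always at 0. The knob moves in the slot against about 8 N.
- knob (a joint): Angle of the clamp knob in rad, about z, growing anticlockwise seen from above: 0 = clamped fully home (stop), 1.3 = loose (stop); the carriage comes free at about 1.05. It needs about 0.25 N m. Steel fluted knob 57 mm across, 30 mm high with a square socket 22.4 x 22.4 mm, 22 mm deep, with a 1.5 mm chamfer, in its top face; at angle 0 the socket's sides are parallel to the rail's x and y.
- mark_tip (a point): Top of the point of the fixed pointed steel marker (block 22 x 30 x 34 mm) on the guide's board, 56 mm from the rail's centre line on its +x side, 46 mm over the table; axes parallel to the rail's. It stands 55 to 180 mm further along +y than the pointer at the start.
- key: The square key, 108 mm tall, 180 g, upright: origin at the centre of the lower end. Steel square tip 20 x 20 mm up to 30 mm, sides parallel to x and y; round shaft to 58 mm; round collar 62 mm across from 58 to 64 mm; wooden flat grip 64 (x) x 16 (y) mm from 64 to 108 mm, to be gripped across y, at about 90 mm.
- key_tip (a point): Centre of the lower end of the key (the same point and axes as key).
- holder: The key's fixed wooden block, 80 x 80 x 62 mm high, with a square through hole 38 x 38 mm; origin at the underside centre. The key hangs in it upright by its collar, its lower end 4 mm over the table, at any yaw. The block stands to the left or to the right of the guide.
- octopus: Bystander: red clay octopus, 115 mm across, 128 mm high, loose, on the other side of the guide from the key's block. Origin: underside centre.
- snail: Bystander: light blue clay snail, 90 mm long, 50 mm high, loose, far left. Origin: underside centre.

How it is judged:
By the outcome, as a careful person would: the job done as asked, in the order asked, and still so for the second after the job is handed in, with the robot touching nothing.
It also fails if it takes over 67 s, if anything falls off the work surface, if the arm or the gripper's body presses on something with over 40 N, if the wrist force passes 120 N, or if a joint passes its speed limit or range.

## Working session

There is one attempt and no reset: what is moved stays moved. The work goes in short steps, Python scripts to look and compute and a tool call to move; the robot and the scene stay as the last step left them, time stands still between calls to the robot, and variables do not carry over. Pictures are saved under pics/ and viewed, at most 10 in all, crops included, and the job is handed in when it is done.

Besides the shell and the picture viewer there is one more tool, called after "Call:" by a JSON object that holds its "fn" and its "kwargs". carry_out: Moves the arm, as the interface text tells. Its arguments: {"type":"object","properties":{"motion":{"type":"array"}},"required":["motion"]}

```bash
mkdir -p pics; cat > h.py <<'E'
import numpy as np, cv2
from plant import monitor, viewer, r, spotter
from scipy.spatial.transform import Rotation as R
def shot(n,save=None):
    p=viewer.capture(n)
    if save: cv2.imwrite('pics/'+save,p['image'])
    return p
def f(p): return p['image'].shape[0]/2/np.tan(np.radians(p['fov_y'])/2)
def toworld(p,c):
    E=np.array(p['extrinsics']); return E[:3,:3].T@(np.array(c)-E[:3,3])
def pix(p,w):
    E=np.array(p['extrinsics']); c=E[:3,:3]@np.array(w)+E[:3,3]
    return np.array([p['cx']+f(p)*c[0]/c[2],p['cy']+f(p)*c[1]/c[2]])
def atz(p,u,v,z):
    E=np.array(p['extrinsics']); d=E[:3,:3].T@np.array([(u-p['cx'])/f(p),(v-p['cy'])/f(p),1]); o=-E[:3,:3].T@E[:3,3]
    return o+d*(z-o[2])/d[2]
def st():
    s=monitor.read_state(); print({k:np.round(s[k],3).tolist() for k in s}); return s
def find(p,l,n=2):
    for d in spotter.find_in(l,p)[:n]:
        w=toworld(p,d['location']); print(l,round(d['score'],2),np.round(w,1),np.round(pix(p,w)))
E
python3 - <<'E'
from h import *
s=st()
p=shot('top','top0.png')
print(np.round(p['extrinsics'],3),f(p))
for l in ['rail','carriage','pointer','knob','mark_tip','key','holder','octopus','snail']: find(p,l)
q=shot('scene','scene0.png')
for l in ['rail','carriage','knob','key','holder','octopus','snail']: find(q,l,1)
E
```

```text
{'time_s': 0.0, 'qpos': [1.569, 0.386, 0.007, -0.001, -1.194, -0.259], 'dq': [0.002, 0.001, 0.0, -0.001, -0.001, -0.001], 'joint_torque': [0.0, -39.066, 18.74, 4.22, 0.011, -0.0], 'tcp_pos': [160.984, 603.285, 221.462], 'orientation': [0.991, -0.13, -0.0, 0.001], 'wrist_force': [0.016, -0.186, -0.016], 'wrist_torque': [0.001, 0.046, -0.02], 'gripper_force': 0.0, 'opening': 86.94}
[[ 2.000000e-03 -1.000000e+00  1.200000e-02  8.184000e+01]
 [-9.980000e-01 -3.000000e-03 -6.700000e-02  5.167840e+02]
 [ 6.700000e-02 -1.200000e-02 -9.980000e-01  1.499198e+03]
 [ 0.000000e+00  0.000000e+00  0.000000e+00  1.000000e+00]] 525.5014442802686
rail 0.67 [518.  -24.4  11. ] [318. 205.]
pointer 0.56 [525.  -95.6  49.2] [344. 201.]
knob 0.65 [513.6 -97.4  75.4] [346. 205.]
mark_tip 0.47 [592.8  19.2  44. ] [303. 178.]
key 0.83 [524.3 292.   68.3] [206. 201.]
holder 0.65 [523.9 294.8  64. ] [205. 201.]
holder 0.29 [524.2 -99.9  47.3] [345. 202.]
octopus 0.76 [ 458.3 -304.6   95.7] [422. 225.]
snail 0.58 [568.5 460.9  14. ] [150. 187.]
rail 0.76 [540.8 -44.6  15.2] [240. 256.]
carriage 0.65 [ 539.5 -106.5   48.6] [215. 261.]
knob 0.79 [ 520.  -106.2   73.1] [208. 248.]
key 0.59 [535.6 281.1  73.1] [349. 170.]
holder 0.87 [544.3 269.6  45.1] [346. 183.]
octopus 0.66 [ 477.5 -316.3   81.3] [102. 287.]
snail 0.69 [571.1 459.5  24.1] [405. 162.]
```

View pics/top0.png

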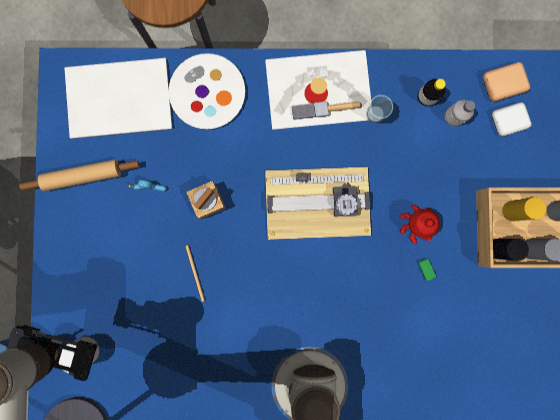

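View pics/scene0.png

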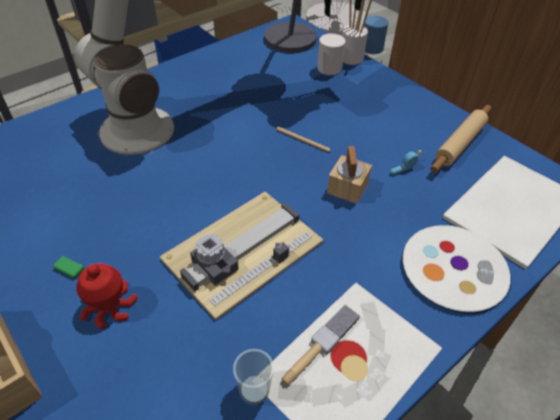

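The top view shows the key and block at (205,200), guide centred at (318,204), knob at (346,204), marker at (303,178), octopus at (424,223) and snail at (150,186). The scene view agrees.

```bash
python3 - <<'E'
from h import *
p=shot('top'); c=p['image'][160:245,182:382]
cv2.imwrite('pics/topc.png',cv2.resize(c,None,fx=4,fy=4,interpolation=cv2.INTER_CUBIC))
w=viewer.capture('wrist'); E=np.array(w['extrinsics']); print(np.round(E,3),-E[:3,:3].T@E[:3,3],f(w),w['cx'],w['cy'])
s=monitor.read_state(); M=R.from_quat(s['orientation']).as_matrix(); print(np.round(M,3)); print('cam in tool',M.T@(-E[:3,:3].T@E[:3,3]-s['tcp_pos']), np.round(E[:3,:3]@M,3))
E
```

```text
[[-2.59000e-01 -9.66000e-01  0.00000e+00  6.24210e+02]
 [-9.35000e-01  2.50000e-01  2.51000e-01 -3.07520e+01]
 [-2.42000e-01  6.50000e-02 -9.68000e-01  3.88223e+02]
 [ 0.00000e+00  0.00000e+00  0.00000e+00  1.00000e+00]] [226.64666799 585.57259029 383.45402485] 347.82657501918135 284.7722608809301 215.1244391267859
[[ 0.966 -0.258 -0.   ]
 [-0.258 -0.966 -0.   ]
 [ 0.     0.    -1.   ]]
cam in tool [  68.02998568    0.75278207 -160.92070966] [[-0.001  1.    -0.   ]
 [-0.968 -0.001 -0.251]
 [-0.251 -0.     0.968]]
```

View pics/topc.png

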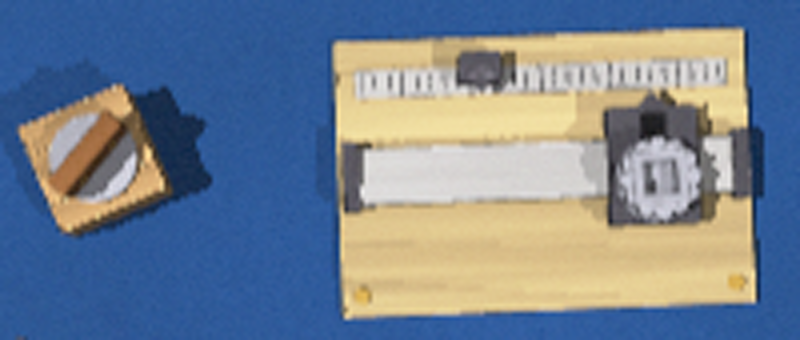

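The crop shows the key's flat grip running from (60,190) to (117,120), the knob socket at (660,178) in the crop (displaced away from the marker), the pointer at (655,97) and the marker at (483,70).

Call:
{"fn": "carry_out", "kwargs": {"motion": [[0,0,0.14,43,21,0,1],[0,0,0.28,86,42,0,1],[0,0,0.42,130,62,0,1],[0,0,0.42,173,83,0,1],[0,0,0.42,216,104,0,1]]}}

```text
time_s: 1.5
tcp_pos: [344.2, 446.4, 222.9]
orientation: [0.943, -0.334, 0.0, -0.0]
wrist_force: [0.9, 0.1, -0.8]
opening: 86.9
gripper_force: 0.0
```

Call:
{"fn": "carry_out", "kwargs": {"motion": [[0,0,0,48,1,0,1],[0,0,0,96,3,0,1],[0,0,0,144,4,0,1],[0,0,0,192,6,0,1],[0,0,0,239,7,0,1]]}}

```text
time_s: 2.0
tcp_pos: [525.6, 290.3, 222.8]
orientation: [0.943, -0.334, 0.0, -0.0]
wrist_force: [0.4, 0.1, 0.4]
opening: 86.8
gripper_force: 0.0
```

```bash
python3 - <<'E'
from h import *
s=st()
p=shot('wrist','w1.png'); find(p,'key');find(p,'holder')
M=R.from_quat(s['orientation']).as_matrix();print(np.arctan2(M[1,0],M[0,0]))
E
```

```text
{'time_s': 2.0, 'qpos': [0.774, 0.343, -0.055, 0.0, -1.172, 0.116], 'dq': [-0.817, 0.264, 0.387, 0.002, -0.116, 0.814], 'joint_torque': [2.179, -38.987, 17.356, 4.096, 0.012, -0.536], 'tcp_pos': [525.634, 290.274, 222.834], 'orientation': [0.943, -0.334, 0.0, -0.0], 'wrist_force': [0.373, 0.067, 0.443], 'wrist_torque': [0.152, 0.027, -0.016], 'gripper_force': 0.0, 'opening': 86.775}
key 0.6 [530.8 294.2  66.8] [277. 199.]
holder 0.78 [538.2 287.3  59.3] [278. 187.]
-0.6807485528499733
```

View pics/w1.png

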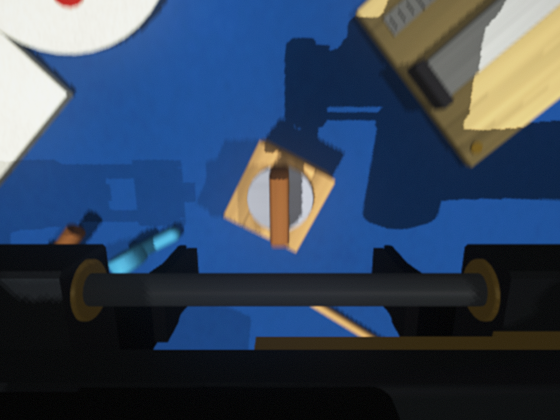

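Wrist view: the grip is nearly vertical, columns 271–288 and rows 166–247, so the yaw is about right. I'll measure it more precisely.

```bash
python3 - <<'E'
from h import *
p=shot('wrist'); im=p['image']; hsv=cv2.cvtColor(im,cv2.COLOR_BGR2HSV)
m=cv2.inRange(hsv,(4,120,50),(16,255,200)); m[:150]=0;m[262:]=0;m[:,:250]=0;m[:,310:]=0
n,lab,stt,cen=cv2.connectedComponentsWithStats(m); k=1+np.argmax(stt[1:,4]); print(stt[k],cen[k])
ys,xs=np.nonzero(lab==k)
for y in range(166,252,6):
    a=xs[ys==y]; 
    if len(a): print(y,a.min(),a.max(),end='; ')
for (u,v) in [(272,167),(288,167),(271,247),(289,247)]: print(atz(p,u,v,112)[:2].round(1))
print(monitor.read_state()['tcp_pos'])
cv2.imwrite('pics/w1c.png',cv2.resize(im[150:262,210:350],None,fx=5,fy=5,interpolation=cv2.INTER_CUBIC))
E
```

```text
[ 269  175   20   76 1362] [278.56020558 212.49192364]
178 270 286; 184 269 287; 190 269 287; 196 270 287; 202 270 287; 208 270 287; 214 270 287; 220 270 287; 226 270 288; 232 270 287; 238 270 288; 244 271 288; 250 287 287; [560.3 273.4]
[552.4 263.8]
[510.3 316.1]
[500.9 304.7]
[524.92586096 290.78178083 222.20649197]
```

View pics/w1c.png

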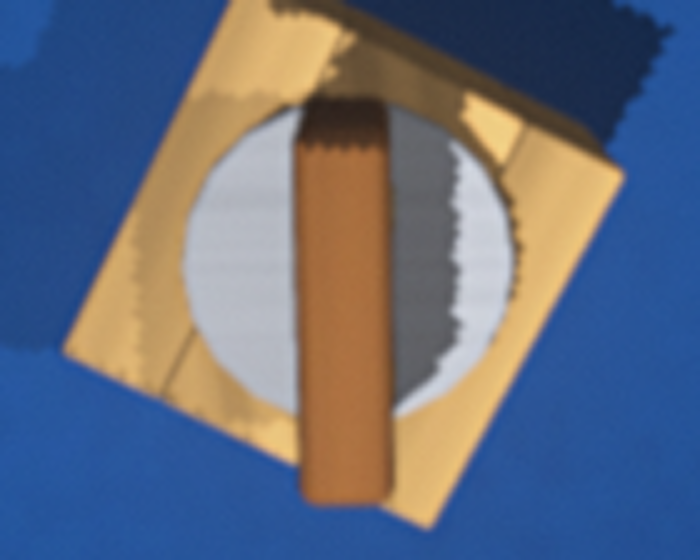

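The crop confirms the grip's top face spans pixel rows 180–250 and columns 270–288; the block's top corners are at crop (65,350), (430,528) and (625,178).

```bash
python3 - <<'E'
from h import *
p=shot('wrist')
c=lambda u,v,z: atz(p,210+u/5,150+v/5,z)[:2]
a=c(345,148,112);b=c(347,505,112);print('grip ends',a,b,(a+b)/2,np.linalg.norm(a-b),'yaw',np.arctan2(*(a-b)[::-1]))
k=(a+b)/2
L,B,Rr=c(65,350,62),c(430,528,62),c(625,178,62)
print('holder',(L+Rr)/2,np.linalg.norm(L-B),np.linalg.norm(B-Rr),'yaws',np.arctan2(*(B-L)[::-1]),np.arctan2(*(Rr-B)[::-1]))
print('collar ctr',c(350,262,68))
s=monitor.read_state(); M=R.from_quat(s['orientation']).as_matrix()
print(s['tcp_pos'],'tool shift',M.T@(np.append(k,71+4+0)-s['tcp_pos']))
E
```

```text
grip ends [548.14754434 276.66147787] [502.02843279 314.16002467] [525.08798857 295.41075127] 59.43999883758718 yaw -0.6826660760799101
holder [525.94311591 296.77467327] 78.99110047091773 78.25333816165009 yaws -2.7324509360507103 -1.159690387821885
collar ctr [526.36054016 294.25070083]
[524.2362848  291.6259445  222.34924605] tool shift [ -1.67424984  -3.52516286 147.34863619]
```

Call:
{"fn": "carry_out", "kwargs": {"motion": [[0,0,0,-1,-3,40,1],[0,0,0,-1,-3,80,1],[0,0,0,-1,-3,120,1],[0,0,0,-1,-3,140,1],[0,0,0,-1,-3,147,1]]}}

```text
time_s: 2.75
tcp_pos: [523.1, 295.0, 73.0]
orientation: [0.943, -0.333, -0.001, 0.002]
wrist_force: [0.1, 0.4, 0.4]
opening: 87.0
gripper_force: 0.0
```

Call:
{"fn": "carry_out", "kwargs": {"motion": [[0,0,0,0,0,0,0],[0,0,0,0,0,0,0],[0,0,0,0,0,0,0],[0,0,0,0,0,0,0],[0,0,0,0,0,0,0]]}}

```text
time_s: 3.25
tcp_pos: [525.8, 295.0, 76.5]
orientation: [0.943, -0.334, 0.0, -0.001]
wrist_force: [-0.1, -0.5, -0.1]
opening: 55.0
gripper_force: 0.0
```

Call:
{"fn": "carry_out", "kwargs": {"motion": [[0,0,0,0,0,0,0],[0,0,0,0,0,0,0]]}}

```text
time_s: 3.45
tcp_pos: [525.5, 294.7, 75.7]
orientation: [0.943, -0.334, 0.0, -0.0]
wrist_force: [0.8, 1.0, -0.0]
opening: 39.1
gripper_force: 0.0
```

Call:
{"fn": "carry_out", "kwargs": {"motion": [[0,0,0,0,0,0,0],[0,0,0,0,0,0,0],[0,0,0,0,0,0,0],[0,0,0,0,0,0,0],[0,0,0,0,0,0,0]]}}

```text
time_s: 3.95
tcp_pos: [525.6, 295.0, 75.5]
orientation: [0.943, -0.334, 0.0, -0.0]
wrist_force: [1.7, -0.2, -1.5]
opening: 15.6
gripper_force: 30.0
```

Call:
{"fn": "carry_out", "kwargs": {"motion": [[0,0,0,0,0,-10,0],[0,0,0,0,0,-35,0],[0,0,0,0,0,-65,0],[0,0,0,0,0,-95,0],[0,0,0,0,0,-115,0]]}}

```text
time_s: 4.45
tcp_pos: [525.6, 294.8, 193.2]
orientation: [0.943, -0.334, 0.001, -0.001]
wrist_force: [0.2, -0.1, -1.8]
opening: 15.7
gripper_force: 30.0
```

```bash
python3 - <<'E'
from h import *
s=st()
p=shot('wrist'); find(p,'key_tip'); find(p,'key')
p=shot('top'); find(p,'key')
E
```

```text
{'time_s': 4.45, 'qpos': [0.78, 0.367, -0.095, 0.0, -1.106, 0.11], 'dq': [0.002, -0.155, 0.256, -0.013, -0.431, -0.0], 'joint_torque': [-0.072, -38.166, 18.17, 4.316, 0.184, -0.003], 'tcp_pos': [525.639, 294.838, 193.244], 'orientation': [0.943, -0.334, 0.001, -0.001], 'wrist_force': [0.238, -0.071, -1.836], 'wrist_torque': [0.074, -0.042, -0.006], 'gripper_force': 30.0, 'opening': 15.74}
key_tip 0.7 [542.3 282.1 222.8] [281. 247.]
key 0.83 [543.2 280.6 218.5] [283. 240.]
```

Call:
{"fn": "carry_out", "kwargs": {"motion": [[0,0,0.145,31,33,0,0],[0,0,0.29,62,66,0,0],[0,0,0.435,93,99,0,0],[0,0,0.58,124,132,0,0],[0,0,0.725,155,165,0,0]]}}

```text
time_s: 5.2
tcp_pos: [540.7, 67.0, 188.6]
orientation: [0.761, -0.649, -0.001, 0.002]
wrist_force: [1.4, -1.0, -2.2]
opening: 15.8
gripper_force: 30.0
```

Call:
{"fn": "carry_out", "kwargs": {"motion": [[0,0,0.145,45,4,0,0],[0,0,0.145,45,4,0,0],[0,0,0.145,45,4,0,0]]}}

```text
time_s: 5.5
tcp_pos: [544.4, 22.6, 188.8]
orientation: [0.713, -0.701, -0.001, 0.002]
wrist_force: [0.3, 0.6, -1.5]
opening: 15.4
gripper_force: 30.0
```

```bash
python3 - <<'E'
from h import *
shot('top')
p=shot('wrist','w2.png'); s=st(); E=np.array(p['extrinsics']);np.save('w2E.npy',E)
M=R.from_quat(s['orientation']).as_matrix();print(np.arctan2(M[1,0],M[0,0]))
for l in ['pointer','knob','mark_tip','slot','key_tip','rail']: find(p,l)
cv2.imwrite('pics/w2b.png',cv2.resize(p['image'][0:300,100:500],None,fx=2,fy=2,interpolation=cv2.INTER_CUBIC))
E
```

```text
{'time_s': 5.6, 'qpos': [0.342, 0.278, -0.237, -0.0, -1.058, -0.321], 'dq': [0.019, -0.004, 0.01, 0.002, -0.003, -0.001], 'joint_torque': [-0.589, -33.621, 18.271, 4.276, -0.012, -0.001], 'tcp_pos': [544.944, 24.256, 189.403], 'orientation': [0.714, -0.7, -0.001, 0.001], 'wrist_force': [-0.143, -1.099, -1.559], 'wrist_torque': [0.142, -0.043, -0.016], 'gripper_force': 30.0, 'opening': 15.766}
-1.5500905644354237
pointer 0.64 [ 527.1 -100.5   50.4] [309.  54.]
knob 0.85 [ 515.4 -104.7   74.7] [328.  41.]
mark_tip 0.68 [590.5  19.4  44.8] [233. 199.]
slot 0.91 [529.  -95.8  56.8] [307.  59.]
key_tip 0.74 [544.3   6.  219.2] [286. 257.]
rail 0.87 [520.6 -64.9  11.5] [312. 104.]
```

View pics/w2b.png

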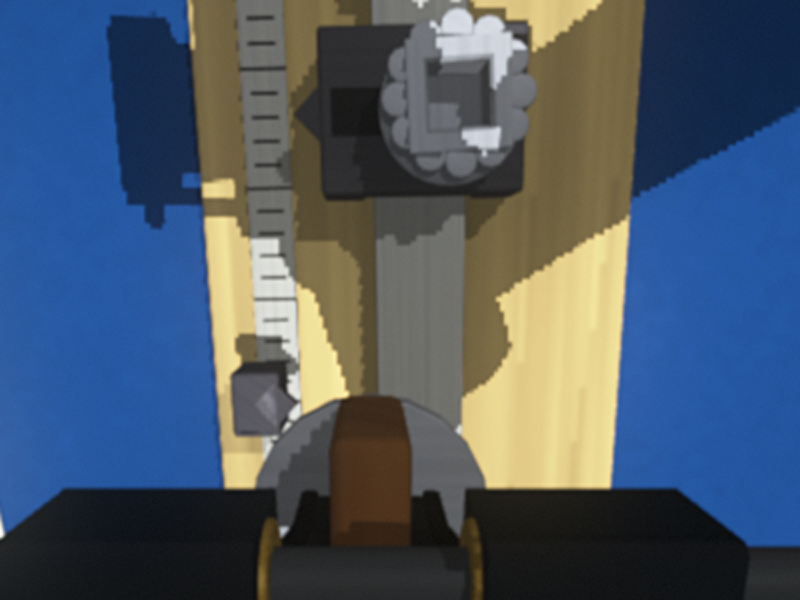

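The crop (2x, offset 100,0) shows the pointer tip at (296,112), marker point at (298,402), knob socket around (460,100), and rail edges at u≈375 and 463. The key is held straight. I'll compute from these and then take a nearer look at the knob.

```bash
python3 - <<'E'
from h import *
p=shot('wrist')
c=lambda u,v,z: atz(p,100+u/2,v/2,z)[:2]
yaw=lambda a,b: np.arctan2(*(b-a)[::-1])-np.pi/2
print('pointer',c(296,112,46),'mark',c(298,402,46),'mark-ptr',c(298,402,46)-c(296,112,46))
a,b=c(374,205,30),c(377,392,30);print('rail L',a,b,yaw(a,b))
a2,b2=c(465,200,30),c(463,420,30);print('rail R',a2,b2,yaw(a2,b2))
a,b=c(190,0,12),c(222,470,12);print('board L',a,b,yaw(a,b))
a2,b2=c(645,0,12),c(612,470,12);print('board R',a2,b2,yaw(a2,b2)); print('ctr x',(a+a2)/2,(b+b2)/2)
print('car',[c(*q,47).round(1) for q in [(318,28),(527,20),(322,192),(523,185)]])
print('knob',c(459,95,77))
E
```

```text
pointer [577.39798399 -97.72816874] mark [577.17816504  22.46392481] mark-ptr [ -0.21981895 120.19209355]
rail L [544.89129909 -63.42806758] [541.60036715  20.36862955] 0.03925263994678296
rail R [504.94740081 -66.35623036] [500.4097641   33.07316847] 0.04560512779473158
board L [ 626.59977963 -147.6916681 ] [619.60716036  66.22533873] 0.03267683267297494
board R [ 428.97777107 -151.83971302] [420.1840253   62.10735983] 0.04107931265144593
ctr x [ 527.78877535 -149.76569056] [519.89559283  64.16634928]
car [array([ 568.5, -128.2]), array([ 486.5, -132.8]), array([566.7, -67.1]), array([483.5, -71.6])]
knob [515.21193504 -99.20129965]
```

Call:
{"fn": "carry_out", "kwargs": {"motion": [[0,0,0,25,10,8,0],[0,0,0,50,20,16,0],[0,0,0,60,25,24,0],[0,0,0,60,25,24,0],[0,0,0,60,25,24,0]]}}

```text
time_s: 6.45
tcp_pos: [522.3, -36.2, 166.8]
orientation: [0.714, -0.7, 0.0, -0.0]
wrist_force: [-0.0, -0.4, -1.5]
opening: 15.7
gripper_force: 30.0
```

```bash
python3 - <<'E'
from h import *
shot('top')
p=shot('wrist','w3.png'); s=st()
for l in ['pointer','knob','mark_tip','slot']: find(p,l,1)
q=pix(p,[512,-100,77]).astype(int);print(q, np.array(p['extrinsics']).tolist())
x0=q[0]-80;y0=max(q[1]-60,0);print(x0,y0)
cv2.imwrite('pics/w3c.png',cv2.resize(p['image'][y0:y0+120,x0:x0+160],None,fx=5,fy=5,interpolation=cv2.INTER_CUBIC))
E
```

```text
{'time_s': 6.55, 'qpos': [0.242, 0.262, -0.322, 0.0, -0.985, -0.221], 'dq': [0.002, 0.001, -0.0, -0.001, -0.003, 0.002], 'joint_torque': [-0.203, -31.926, 17.462, 4.076, 0.007, -0.002], 'tcp_pos': [522.705, -35.776, 167.16], 'orientation': [0.714, -0.7, 0.001, -0.001], 'wrist_force': [0.297, -0.136, -1.877], 'wrist_torque': [0.118, -0.078, 0.003], 'gripper_force': 30.0, 'opening': 15.759}
pointer 0.8 [ 523.1 -102.9   52.5] [286. 128.]
knob 0.66 [ 516.1 -104.8   80.1] [296. 125.]
slot 0.75 [ 523.7 -101.2   57.2] [285. 130.]
[301 132] [[-0.9997986205373461, -0.020030979319472047, -0.0012158285744634002, 521.6732221883705], [-0.019697417771251054, 0.9679538145928065, 0.25035459761781853, 29.6016368715547], [-0.0038379818608744918, 0.2503281300268469, -0.968153447141773, 345.7545133702881], [0.0, 0.0, 0.0, 1.0]]
221 72
```

View pics/w3c.png

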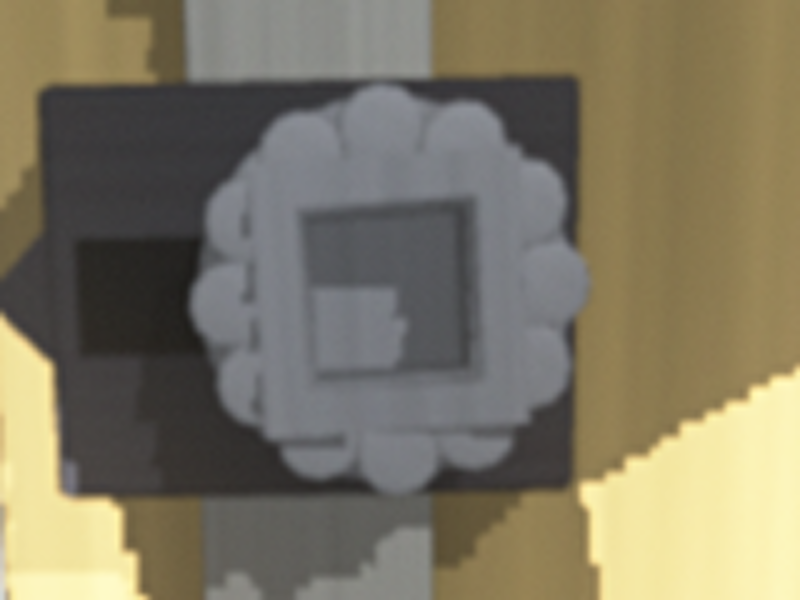

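The crop (5x) shows the socket outline with corners (298,207), (473,198), (483,378), (315,382), carriage edges at v≈85 and 490, and the pointer tip at about (0,295).

```bash
python3 - <<'E'
from h import *
p=shot('wrist'); s=monitor.read_state(); M=R.from_quat(s['orientation']).as_matrix()
c=lambda u,v,z: atz(p,221+(u+.5)/5-.5,72+(v+.5)/5-.5,z)[:2]
q=[c(*k,77) for k in [(298,207),(473,198),(483,378),(315,382)]]
print('sock',np.mean(q,0),[np.linalg.norm(q[i]-q[i-1]).round(1) for i in range(4)])
for i,j in [(0,1),(3,2)]: print('yaw',np.arctan2(*(q[i]-q[j])[::-1]))
print('pointer',c(0,297,46)); print('car',[c(*k,47).round(1) for k in [(42,88),(578,78),(62,494),(570,487)]])
print('rail', c(187,60,30),c(432,60,30),c(204,520,30),c(431,520,30))
cc=np.mean([c(*k,77) for k in [(298,207),(473,198),(483,378),(315,382)]],0)
print(s['tcp_pos'],'shift',M.T@(np.append(cc,167)-s['tcp_pos']))
E
```

```text
sock [ 513.1327094  -101.67620629] [np.float64(23.9), np.float64(24.2), np.float64(24.5), np.float64(23.8)]
yaw 0.06944484876504005
yaw 0.04356820187027088
pointer [573.63273317 -99.33523761]
car [array([ 566.2, -130.5]), array([ 484.6, -133.6]), array([564.3, -68.6]), array([482.4, -71.4])]
rail [ 545.42131972 -136.76339302] [ 505.9711043  -137.55641588] [542.43805586 -62.4692861 ] [503.45718925 -63.25571352]
[522.00039582 -36.0675001  166.73395256] shift [65.41127178 10.22240462 -0.27737925]
```

Call:
{"fn": "carry_out", "kwargs": {"motion": [[0,0,-0.02,40,6,0,0],[0,0,-0.02,66,10,0,0],[0,0,-0.02,66,10,8,0],[0,0,-0.02,66,10,14,0],[0,0,-0.02,66,10,14,0]]}}

```text
time_s: 7.3
tcp_pos: [512.3, -102.2, 151.3]
orientation: [0.721, -0.693, -0.001, 0.001]
wrist_force: [-0.0, 0.8, -3.0]
opening: 16.1
gripper_force: 30.0
```

Call:
{"fn": "carry_out", "kwargs": {"motion": [[0,0,0,0,0,2,0],[0,0,0,0,0,4,0],[0,0,0,0,0,6,0],[0,0,0,0,0,8,0],[0,0,0,0,0,8,0]]}}

```text
time_s: 7.8
tcp_pos: [514.2, -102.4, 148.4]
orientation: [0.722, -0.692, 0.002, -0.001]
wrist_force: [-4.7, 3.6, 16.0]
opening: 15.7
gripper_force: 30.1
```

Call:
{"fn": "carry_out", "kwargs": {"motion": [[0,0,0,-0.5,0.5,-1.5,0],[0,0,0,-1,1,-1.5,0],[0,0,0,-1.3,1.5,-1.5,0],[0,0,0,-1.5,1.8,0,0],[0,0,0,-1.5,1.8,0,0]]}}

```text
time_s: 8.3
tcp_pos: [513.6, -101.7, 148.5]
orientation: [0.722, -0.692, 0.003, -0.001]
wrist_force: [-1.9, -0.4, 12.2]
opening: 15.8
gripper_force: 30.0
```

```bash
python3 - <<'E'
from h import *
for i in range(4):
    shot('top'); s=monitor.read_state(); print(*[np.round(s[k],2) for k in ['tcp_pos','orientation','wrist_force','wrist_torque']])
M=R.from_quat(s['orientation']).as_matrix();print(np.arctan2(M[1,0],M[0,0]),M[:,2])
E
```

```text
[ 513.56 -101.68  148.47] [ 0.72 -0.69  0.   -0.  ] [-1.65 -0.7  11.31] [-0.19  0.77  0.02]
[ 513.55 -101.67  148.48] [ 0.72 -0.69  0.   -0.  ] [-2.6  -0.73 12.05] [-0.18  0.79 -0.05]
[ 513.55 -101.69  148.48] [ 0.72 -0.69  0.   -0.  ] [-2.49 -0.32 11.66] [-0.21  0.74 -0.03]
[ 513.55 -101.68  148.48] [ 0.72 -0.69  0.   -0.  ] [-2.29 -0.42 12.08] [-0.23  0.68 -0.02]
-1.5281429958706774 [ 0.0062129  -0.00230345 -0.99997805]
```

Call:
{"fn": "carry_out", "kwargs": {"motion": [[0,0,0,0,0.7,0,0],[0,0,0,0,1.4,0,0],[0,0,0,0,2,0,0]]}}

```text
time_s: 8.8
tcp_pos: [512.9, -101.6, 148.6]
orientation: [0.722, -0.692, 0.004, -0.003]
wrist_force: [0.3, -0.8, 9.3]
opening: 15.9
gripper_force: 30.0
```

Call:
{"fn": "carry_out", "kwargs": {"motion": [[0,0,0,0.7,0,0,0],[0,0,0,1.4,0,0,0],[0,0,0,2,0,0,0]]}}

```text
time_s: 9.1
tcp_pos: [513.0, -102.7, 148.6]
orientation: [0.722, -0.692, 0.004, -0.003]
wrist_force: [-0.5, 3.2, 12.7]
opening: 16.0
gripper_force: 30.0
```

```bash
python3 - <<'E'
from h import *
for i in range(2):
    shot('top'); s=monitor.read_state(); print(*[np.round(s[k],2) for k in ['tcp_pos','wrist_force','wrist_torque']])
p=shot('scene'); q=pix(p,[513,-101,77]).astype(int); print(q)
cv2.imwrite('pics/s2.png',cv2.resize(p['image'][q[1]-60:q[1]+40,q[0]-65:q[0]+65],None,fx=6,fy=6,interpolation=cv2.INTER_CUBIC))
E
```

```text
[ 513.04 -102.68  148.58] [-1.22  3.66 11.42] [1.26 0.13 0.02]
[ 513.   -102.63  148.58] [-0.24  2.99 10.39] [1.24 0.1  0.04]
[208 243]
```

View pics/s2.png

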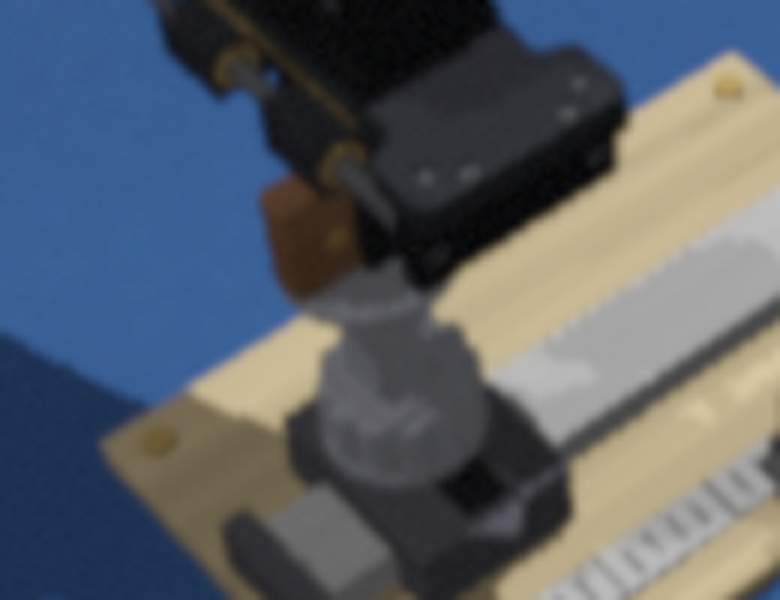

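The scene crop shows the tip resting on the knob's top face, not inserted. The two wrist views differ by about 2–3 mm towards +x and +y, so I'll search that way under light pressure.

Call:
{"fn": "carry_out", "kwargs": {"motion": [[0,0,0,-1,0,0,0],[0,0,0,-2,0,0,0],[0,0,0,-3,0,0,0],[0,0,0,-4,0,0,0],[0,0,0,-4.5,0,0,0]]}}

```text
time_s: 9.75
tcp_pos: [512.7, -99.6, 148.3]
orientation: [0.722, -0.692, 0.004, -0.002]
wrist_force: [1.4, -2.9, 7.5]
opening: 16.1
gripper_force: 30.0
```

Call:
{"fn": "carry_out", "kwargs": {"motion": [[0,0,0,0,-1,0,0],[0,0,0,0,-2,0,0],[0,0,0,0,-3,0,0],[0,0,0,0,-4,0,0],[0,0,0,0,-4,0,0]]}}

```text
time_s: 10.25
tcp_pos: [514.0, -99.6, 148.2]
orientation: [0.722, -0.692, 0.002, 0.0]
wrist_force: [-4.3, -2.0, 12.4]
opening: 15.5
gripper_force: 30.0
```

Call:
{"fn": "carry_out", "kwargs": {"motion": [[0,0,0,0,0,-4,0],[0,0,0,0,0,-7,0],[0,0,0,0,0,-7,0],[0,0,0,0,0,-7,0],[0,0,0,0,0,-7,0]]}}

```text
time_s: 10.75
tcp_pos: [512.8, -98.6, 151.0]
orientation: [0.721, -0.693, -0.0, 0.0]
wrist_force: [0.2, -0.4, -2.8]
opening: 15.8
gripper_force: 30.0
```

```bash
python3 - <<'E'
from h import *
for i in range(4):
    shot('top'); s=monitor.read_state(); print(*[np.round(s[k],2) for k in ['tcp_pos','wrist_force','wrist_torque']])
M=R.from_quat(s['orientation']).as_matrix();print(np.arctan2(M[1,0],M[0,0]),M[:,2])
# top-camera check: key vs socket relative
p=shot('top'); c=lambda u,v,z: atz(p,182+(u+.5)/4-.5,160+(v+.5)/4-.5,z)[:2]
print('key',c(88,154,112),'sock',c(661,178,77),'ptr',c(655,95,46))
print('key w/ collar',c(94,158,68),'holder',np.mean([c(*k,62) for k in[(20,126),(122,85),(172,187),(68,234)]],0))
E
```

```text
[512.84 -98.64 151.07] [ 0.51  0.87 -2.51] [ 0.06 -0.02  0.07]
[512.86 -98.68 151.13] [ 0.43 -0.91 -3.05] [ 0.08 -0.03 -0.  ]
[512.93 -98.68 151.21] [-0.19 -0.07 -1.96] [ 0.08 -0.09 -0.02]
[512.97 -98.7  151.28] [-0.96 -0.52 -2.39] [ 0.08 -0.04  0.  ]
-1.5307808823647282 [-4.95605572e-04 -2.79429577e-05 -9.99999877e-01]
key [528.35370674 291.83440163] sock [ 515.55684993 -100.52235964] ptr [ 576.82054802 -100.95440961]
key w/ collar [529.1124614  293.55330646] holder [529.65926473 293.28781922]
```

The top camera, corrected by the known key position, puts the socket near (512.3,-97.7), so I'll search further in +y.

Call:
{"fn": "carry_out", "kwargs": {"motion": [[0,0,0,-0.5,0.5,2,0],[0,0,0,-0.5,0.5,4,0],[0,0,0,-0.5,0.5,5.5,0],[0,0,0,-0.5,0.5,5.5,0],[0,0,0,-0.5,0.5,5.5,0]]}}

```text
time_s: 11.5
tcp_pos: [513.2, -98.1, 146.2]
orientation: [0.721, -0.693, 0.001, -0.001]
wrist_force: [1.0, 1.1, -2.0]
opening: 15.4
gripper_force: 30.0
```

Call:
{"fn": "carry_out", "kwargs": {"motion": [[0,0,0,-0.7,0,0,0],[0,0,0,-1.4,0,0,0],[0,0,0,-2.1,0,0,0],[0,0,0,-2.8,0,0,0],[0,0,0,-2.8,0,0,0]]}}

```text
time_s: 12.0
tcp_pos: [512.8, -95.8, 146.1]
orientation: [0.721, -0.693, 0.001, -0.0]
wrist_force: [3.3, -2.9, -3.9]
opening: 15.7
gripper_force: 30.0
```

It dropped in at y≈-98. I'll recentre and insert.

Call:
{"fn": "carry_out", "kwargs": {"motion": [[0,0,0,1.5,0,0,0],[0,0,0,1.5,0,4,0],[0,0,0,1.5,0,8,0],[0,0,0,1.5,0,12,0],[0,0,0,1.5,0,14,0]]}}

```text
time_s: 12.5
tcp_pos: [513.0, -96.8, 131.9]
orientation: [0.721, -0.693, 0.0, -0.0]
wrist_force: [1.7, 0.2, 1.1]
opening: 15.6
gripper_force: 30.0
```

Call:
{"fn": "carry_out", "kwargs": {"motion": [[0,0,0,0,0,0,0],[0,0,0,0,0,0,0],[0,0,0,0,0,0,0]]}}

```text
time_s: 12.8
tcp_pos: [512.8, -96.8, 131.8]
orientation: [0.721, -0.693, 0.0, -0.0]
wrist_force: [4.3, 0.2, -4.0]
opening: 15.9
gripper_force: 30.0
```

Call:
{"fn": "carry_out", "kwargs": {"motion": [[0,0,-0.14,0,0,0,0],[0,0,-0.28,0,0,0,0],[0,0,-0.42,0,0,0,0],[0,0,-0.56,0,0,0,0],[0,0,-0.7,0,0,0,0]]}}

```text
time_s: 13.3
tcp_pos: [511.7, -97.6, 131.7]
orientation: [0.916, -0.401, -0.001, 0.001]
wrist_force: [3.5, -2.2, -3.3]
opening: 15.9
gripper_force: 30.0
```

Call:
{"fn": "carry_out", "kwargs": {"motion": [[0,0,-0.14,0,0,0,0],[0,0,-0.28,0,0,0,0],[0,0,-0.42,0,0,0,0],[0,0,-0.56,0,0,0,0],[0,0,-0.65,0,0,0,0]]}}

```text
time_s: 13.8
tcp_pos: [510.8, -98.0, 131.5]
orientation: [0.996, -0.089, -0.002, 0.001]
wrist_force: [1.3, -2.7, -3.7]
opening: 15.8
gripper_force: 30.0
```

```bash
cat >> h.py <<'E'
def s2():
    shot('top'); s=monitor.read_state(); M=R.from_quat(s['orientation']).as_matrix()
    print(*[np.round(s[k],2) for k in ['time_s','tcp_pos','wrist_force','wrist_torque','opening','qpos']],'yaw',round(np.arctan2(M[1,0],M[0,0]),4),M[:,2].round(3)); return s
E
python3 - <<'E'
from h import *
s2();s2()
E
```

```text
13.85 [510.82 -97.89 131.47] [ 2.27 -2.94 -2.36] [-1.12 -0.77 -0.11] 15.96 [ 0.12  0.3  -0.37  0.   -0.9   1.27] yaw -0.1759 [-0.004 -0.001 -1.   ]
13.9 [510.86 -97.79 131.5 ] [ 0.96 -2.07 -3.4 ] [-1.08 -0.66 -0.05] 15.78 [ 0.12  0.3  -0.37  0.   -0.9   1.27] yaw -0.1818 [-0.004 -0.001 -1.   ]
```

Call:
{"fn": "carry_out", "kwargs": {"motion": [[0,0,0,-3,-13,0,0],[0,0,0,-7,-31,0,0],[0,0,0,-11,-49,0,0],[0,0,0,-15,-67,0,0],[0,0,0,-19,-85,0,0]]}}

```text
time_s: 14.4
tcp_pos: [507.3, -10.5, 131.6]
orientation: [0.996, -0.092, -0.002, 0.001]
wrist_force: [2.2, -4.8, -2.8]
opening: 15.6
gripper_force: 30.0
```

Call:
{"fn": "carry_out", "kwargs": {"motion": [[0,0,0,-3,-13,0,0],[0,0,0,-5,-21,0,0],[0,0,0,-6,-25,0,0],[0,0,0,-6,-25,0,0],[0,0,0,-6,-25,0,0]]}}

```text
time_s: 14.9
tcp_pos: [506.7, 15.9, 131.6]
orientation: [0.996, -0.091, -0.001, -0.0]
wrist_force: [-0.5, 1.7, -2.9]
opening: 15.9
gripper_force: 30.0
```

```bash
python3 - <<'E'
from h import *
s2()
p=shot('wrist','w4.png')
for l in ['pointer','mark_tip','knob']: find(p,l,1)
q=pix(p,[575,20,46]).astype(int);print(q,f(p))
x0=q[0]-80;y0=max(q[1]-60,0);print(x0,y0)
cv2.imwrite('pics/w4c.png',cv2.resize(p['image'][y0:y0+120,x0:x0+160],None,fx=5,fy=5,interpolation=cv2.INTER_CUBIC))
E
```

```text
14.95 [506.76  15.86 131.61] [-1.09  1.32 -2.58] [ 0.49  0.46 -0.1 ] 15.84 [ 0.35  0.28 -0.4  -0.   -0.89  1.04] yaw -0.182 [-0.002  0.001 -1.   ]
pointer 0.75 [540.6  13.8  43.5] [278. 174.]
mark_tip 0.64 [591.8  23.3  42.8] [250. 103.]
knob 0.62 [533.2   7.   75.1] [290. 191.]
[259 127] 347.82657501918135
179 67
```

View pics/w4c.png

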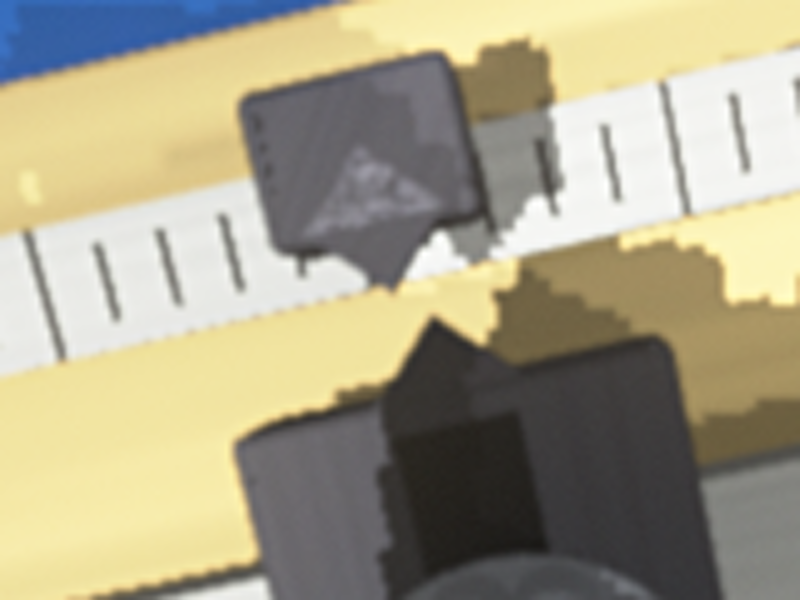

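The crop (5x) shows the marker point at (390,290) and the carriage pointer at (433,318), so the pointer is a few mm short.

```bash
python3 - <<'E'
from h import *
p=shot('wrist'); s=s2(); M=R.from_quat(s['orientation']).as_matrix()
c=lambda u,v,z: atz(p,179+(u+.5)/5-.5,67+(v+.5)/5-.5,z)[:2]
a=c(390,290,46);b=c(433,318,46);print(a,b)
# rail direction: scale edges/tick lines/carriage front edge
for n,k,l,z in [('scale lower',(0,378),(800,190),12),('carr front',(240,440),(655,338),47),('tick',(62,358),(27,232),12),('tick2',(687,213),(663,85),12),('board',(0,80),(310,0),12)]:
    d=c(*k,z)-c(*l,z); print(n,np.arctan2(d[1],d[0]))
for y in (.035,.045): print('along y',(a-b)@[-np.sin(y),np.cos(y)],'x',(a-b)@[np.cos(y),np.sin(y)])
print(M[:2,:2])
E
```

```text
15.25 [506.9   15.76 131.63] [-2.46  2.97 -3.56] [ 0.72  0.93 -0.07] 15.73 [ 0.35  0.28 -0.4  -0.   -0.89  1.04] yaw -0.1814 [-0.002  0.    -1.   ]
[577.20175235  21.71269909] [572.47385947  16.64334016]
scale lower 1.6109202275547607
carr front 1.6244417618389064
tick -3.1110266749881714
tick2 -3.108852191173271
board 1.6221887046987522
along y 4.900811796179251 x 4.902388680013705
along y 4.851543687891997 x 4.95115086378627
[[ 0.98358273 -0.18044941]
 [-0.18044921 -0.98358427]]
```

Call:
{"fn": "carry_out", "kwargs": {"motion": [[0,0,0,-0.3,-1.5,0,0],[0,0,0,-0.6,-3,0,0],[0,0,0,-1,-4.5,0,0],[0,0,0,-1.2,-5.2,0,0],[0,0,0,-1.2,-5.2,0,0]]}}

```text
time_s: 15.75
tcp_pos: [506.7, 20.7, 131.7]
orientation: [0.996, -0.09, -0.001, 0.0]
wrist_force: [-2.3, -3.2, -5.6]
opening: 15.6
gripper_force: 30.0
```

```bash
cat >> h.py <<'E'
def tips(p,a0=None,b0=None):
    "pointer/marker tips: template match from w4.png patches"
    im=cv2.cvtColor(p['image'],cv2.COLOR_BGR2GRAY); ref=cv2.cvtColor(cv2.imread('pics/w4.png'),cv2.COLOR_BGR2GRAY); o=[]
    for (u,v) in [(390,290),(433,318)]:
        u=179+(u+.5)/5-.5; v=67+(v+.5)/5-.5
        t=cv2.getRectSubPix(ref,(17,17),(u,v)) 
        big=cv2.resize(im[40:200,150:400],None,fx=4,fy=4,interpolation=cv2.INTER_CUBIC); tb=cv2.resize(t,None,fx=4,fy=4,interpolation=cv2.INTER_CUBIC)
        m=cv2.matchTemplate(big,tb,cv2.TM_CCOEFF_NORMED); _,sc,_,loc=cv2.minMaxLoc(m)
        x=(loc[0]+33.5+.5)/4-.5+150; y=(loc[1]+33.5+.5)/4-.5+40; o.append((x,y,round(sc,3)))
    a=atz(p,*o[0][:2],46)[:2]; b=atz(p,*o[1][:2],46)[:2]; y=.042
    print('mark',o[0],'ptr',o[1],'along y',round((a-b)@[-np.sin(y),np.cos(y)],2),'x',round((a-b)@[np.cos(y),np.sin(y)],2))
E
python3 - <<'E'
from h import *
s2(); p=shot('wrist','w5.png'); tips(p)
i=cv2.imread('pics/w4.png'); tips(dict(p,image=i))
E
```

```text
15.8 [506.74  20.78 131.69] [-2.73 -3.01 -5.16] [-1.19  0.89 -0.1 ] 15.98 [ 0.36  0.28 -0.41 -0.   -0.89  1.03] yaw -0.181 [-0.002 -0.001 -1.   ]
mark (263.5, 122.75, 0.91) ptr (266.25, 130.5, 0.961) along y 0.62 x 5.43
mark (256.75, 124.5, 0.997) ptr (265.25, 130.25, 0.999) along y 4.78 x 5.02
```

Call:
{"fn": "carry_out", "kwargs": {"motion": [[0,0,0,-0.1,-0.5,0,0],[0,0,0,-0.2,-0.9,0,0],[0,0,0,-0.2,-0.9,0,0]]}}

```text
time_s: 16.15
tcp_pos: [506.8, 21.9, 131.7]
orientation: [0.996, -0.09, -0.001, 0.0]
wrist_force: [-2.7, -3.8, -6.4]
opening: 15.7
gripper_force: 30.0
```

```bash
python3 - <<'E'
from h import *
s2(); p=shot('wrist','w6.png'); tips(p)
x0,y0=185,75
cv2.imwrite('pics/w6c.png',cv2.resize(p['image'][y0:y0+100,x0:x0+133],None,fx=6,fy=6,interpolation=cv2.INTER_CUBIC))
E
```

```text
16.2 [506.81  21.91 131.72] [-3.76 -3.01 -6.72] [-1.14  1.14 -0.08] 15.65 [ 0.36  0.28 -0.4  -0.   -0.89  1.03] yaw -0.181 [-0.001 -0.    -1.   ]
mark (265.25, 122.5, 0.918) ptr (266.25, 130.75, 0.96) along y -0.62 x 5.49
```

View pics/w6c.png

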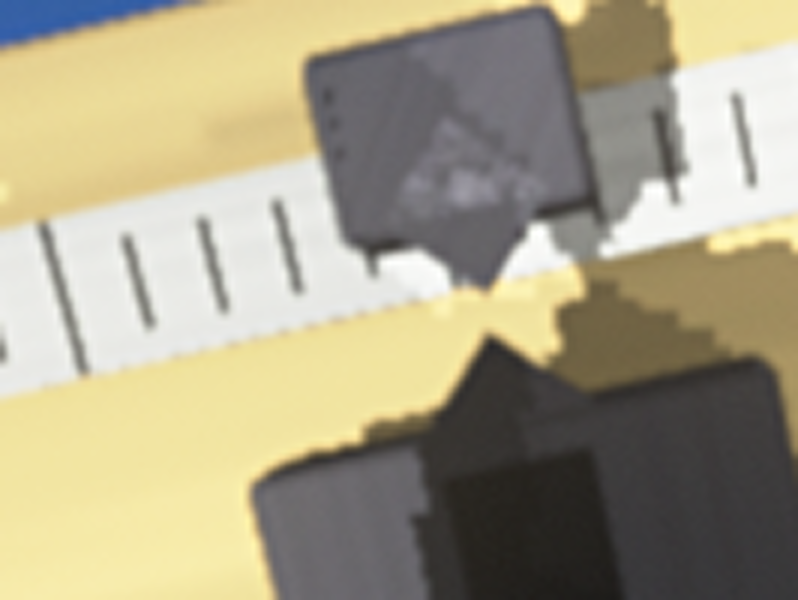

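The crop (6x) shows the marker tip at (486,291) and the pointer at (490,338). Along the tick direction the pointer should be at u≈497, so it has overshot by about 0.7 mm. I'll bring it back gently.

Call:
{"fn": "carry_out", "kwargs": {"motion": [[0,0,0,0.2,1,0,0],[0,0,0,0.4,2,0,0],[0,0,0,0.5,2.7,0,0],[0,0,0,0.5,2.7,0,0]]}}

```text
time_s: 16.65
tcp_pos: [507.5, 20.0, 131.9]
orientation: [0.996, -0.09, 0.0, -0.001]
wrist_force: [-4.5, 3.0, -6.3]
opening: 16.0
gripper_force: 30.0
```

```bash
python3 - <<'E'
from h import *
s2(); p=shot('wrist','w7.png'); tips(p)
E
```

```text
16.7 [507.53  19.89 131.96] [-3.52  3.4  -7.35] [ 1.05  1.47 -0.06] 15.62 [ 0.36  0.28 -0.4  -0.   -0.89  1.03] yaw -0.1809 [ 0.001  0.001 -1.   ]
mark (263.0, 124.25, 0.907) ptr (265.0, 132.25, 0.963) along y 0.08 x 5.5
```

Call:
{"fn": "carry_out", "kwargs": {"motion": [[0,0,0,-0.7,-0.6,0,0],[0,0,0.12,-0.7,-0.6,0,0],[0,0,0.24,-0.7,-0.6,0,0],[0,0,0.36,-0.7,-0.6,0,0],[0,0,0.48,-0.7,-0.6,0,0]]}}

```text
time_s: 17.25
tcp_pos: [507.9, 20.4, 133.2]
orientation: [0.945, -0.326, 0.001, -0.001]
wrist_force: [-3.5, 3.0, -2.4]
opening: 15.5
gripper_force: 30.0
```

```bash
cat >> h.py <<'E'
def tips2(p):
    "rotate picture to the w4 yaw with a rotation homography before matching"
    s=monitor.read_state(); M=R.from_quat(s['orientation']).as_matrix(); d=-0.181-np.arctan2(M[1,0],M[0,0])
    E=np.array(p['extrinsics']); En=E.copy(); En[:3,:3]=E[:3,:3]@R.from_euler('z',-d).as_matrix()
    K=np.array([[f(p),0,p['cx']],[0,f(p),p['cy']],[0,0,1]]); H=K@En[:3,:3]@E[:3,:3].T@np.linalg.inv(K)
    C=-E[:3,:3].T@E[:3,3]; En[:3,3]=-En[:3,:3]@C
    tips(dict(p,image=cv2.warpPerspective(p['image'],H,(560,420),flags=cv2.INTER_CUBIC),extrinsics=En))
E
python3 - <<'E'
from h import *
s2(); p=shot('wrist','w8.png'); tips2(p)
E
```

```text
17.3 [507.95  20.38 133.19] [-3.98  3.64 -3.28] [1.1  1.45 0.14] 15.54 [ 0.36  0.27 -0.4   0.   -0.89  0.54] yaw -0.6674 [ 0.003  0.    -1.   ]
mark (240.0, 108.5, 0.886) ptr (222.25, 121.5, 0.927) along y -14.15 x 5.48
```

```bash
cat >> h.py <<'E'
def tips3(p,E0=None,rad=9):
    "match tips near their predicted pixels after warping to the w4 viewing yaw, templates from w7 (aligned state)"
    s=monitor.read_state(); M=R.from_quat(s['orientation']).as_matrix(); d=-0.181-np.arctan2(M[1,0],M[0,0])
    E=np.array(p['extrinsics']); En=E.copy(); En[:3,:3]=E[:3,:3]@R.from_euler('z',-d).as_matrix()
    K=np.array([[f(p),0,p['cx']],[0,f(p),p['cy']],[0,0,1]]); H=K@En[:3,:3]@E[:3,:3].T@np.linalg.inv(K)
    C=-E[:3,:3].T@E[:3,3]; En[:3,3]=-En[:3,:3]@C
    # plane warp at z=46 straight to the reference w7 view: true planar registration
    E7=np.load('E7.npy'); P=lambda Q: K@np.c_[Q[:3,0],Q[:3,1],Q[:3,2]*46+Q[:3,3]]
    Hm=P(E7)@np.linalg.inv(P(E)); w=cv2.warpPerspective(p['image'],Hm,(560,420),flags=cv2.INTER_CUBIC); cv2.imwrite('pics/warp.png',w)
    g=cv2.cvtColor(w,cv2.COLOR_BGR2GRAY); ref=cv2.cvtColor(cv2.imread('pics/w7.png'),cv2.COLOR_BGR2GRAY); o=[]
    for (u,v) in [(263.,124.25),(265.,132.25)]:
        t=cv2.resize(cv2.getRectSubPix(ref,(13,9),(u,v)),None,fx=4,fy=4,interpolation=cv2.INTER_CUBIC)
        R0=cv2.resize(cv2.getRectSubPix(g,(13+2*rad,9+2*rad),(u,v)),None,fx=4,fy=4,interpolation=cv2.INTER_CUBIC)
        m=cv2.matchTemplate(R0,t,cv2.TM_CCOEFF_NORMED); _,sc,_,loc=cv2.minMaxLoc(m)
        o.append(((loc[0]/4-rad),(loc[1]/4-rad),round(sc,3)))
    print('mark shift px',o[0],'ptr shift px',o[1],'relative',np.subtract(o[1][:2],o[0][:2]))
E
python3 - <<'E'
from h import *
p=shot('wrist'); E=np.array(p['extrinsics']); s=monitor.read_state()
# E at w7: same hand-eye, TCP pose then
M=R.from_quat(s['orientation']).as_matrix(); T=np.eye(4);T[:3,:3]=M;T[:3,3]=s['tcp_pos']; X=E@T
y=-0.1809; T7=np.eye(4);T7[:3,:3]=np.array([[np.cos(y),np.sin(y),0],[np.sin(y),-np.cos(y),0],[0,0,-1]]);T7[:3,3]=[507.53,19.89,131.96]
E7=X@np.linalg.inv(T7); np.save('E7.npy',E7); tips3(p)
for l in ['pointer','mark_tip']: find(p,l,1)
p7=dict(p,extrinsics=E7); print(pix(p,atz(p7,263,124.25,46)),pix(p,atz(p7,265,132.25,46)))
E
```

```text
mark shift px (1.25, 0.5, 0.927) ptr shift px (1.75, 0.25, 0.989) relative [ 0.5  -0.25]
pointer 0.93 [538.7   9.9  45.5] [269. 179.]
mark_tip 0.62 [588.8  20.8  42.5] [213. 132.]
[221.71013958 145.49383082] [227.09671676 151.50402343]
```

Call:
{"fn": "carry_out", "kwargs": {"motion": [[0,0,0.1,-0.4,-0.5,0,0],[0,0,0.24,-0.4,-0.5,0,0],[0,0,0.38,-0.4,-0.5,0,0],[0,0,0.52,-0.4,-0.5,0,0],[0,0,0.66,-0.4,-0.5,0,0]]}}

```text
time_s: 18.0
tcp_pos: [509.1, 21.3, 133.5]
orientation: [0.789, -0.614, 0.002, -0.002]
wrist_force: [-2.5, 4.2, -0.9]
opening: 15.7
gripper_force: 30.1
```

Call:
{"fn": "carry_out", "kwargs": {"motion": [[0,0,0.1,0,0,0,0],[0,0,0.18,0,0,0,0],[0,0,0.24,0,0,0,0],[0,0,0.24,0,0,0,0]]}}

```text
time_s: 18.4
tcp_pos: [509.5, 21.4, 133.6]
orientation: [0.712, -0.702, 0.002, -0.003]
wrist_force: [-0.5, 2.8, 0.2]
opening: 15.5
gripper_force: 30.0
```

```bash
python3 - <<'E'
from h import *
s2(); s2(); p=shot('wrist','w9.png')
for l in ['pointer','mark_tip','knob']: find(p,l,1)
tips3(p)
E
```

```text
18.45 [509.44  21.39 133.55] [0.67 3.43 0.4 ] [1.4  0.07 0.31] 15.76 [ 0.36  0.27 -0.4   0.   -0.89 -0.35] yaw -1.5571 [ 0.006  0.001 -1.   ]
18.5 [509.39  21.37 133.55] [0.73 3.26 1.04] [ 1.51 -0.14  0.27] 15.7 [ 0.36  0.27 -0.4   0.   -0.89 -0.35] yaw -1.5574 [ 0.006  0.001 -1.   ]
pointer 0.64 [535.6  -3.   45.6] [249. 188.]
mark_tip 0.67 [590.7  19.1  40.8] [177. 215.]
knob 0.84 [512.4  -7.2  72.5] [281. 189.]
mark shift px (4.75, 4.0, 0.774) ptr shift px (2.0, 0.5, 0.887) relative [-2.75 -3.5 ]
```

Call:
{"fn": "carry_out", "kwargs": {"motion": [[0,0,0.05,0,0,0,0],[0,0,0.1,0,0,0,0],[0,0,0.1,0,0,0,0]]}}

```text
time_s: 19.0
tcp_pos: [509.3, 21.3, 133.5]
orientation: [-0.675, 0.738, -0.002, 0.003]
wrist_force: [2.4, 3.5, 4.8]
opening: 15.8
gripper_force: 30.1
```

```bash
python3 - <<'E'
from h import *
s2()
E
```

```text
19.05 [509.32  21.28 133.5 ] [2.67 4.81 4.53] [ 1.61 -1.08  0.18] 15.58 [ 0.36  0.27 -0.4   0.   -0.89 -0.45] yaw -1.6584 [ 0.006  0.001 -1.   ]
```

Call:
{"fn": "carry_out", "kwargs": {"motion": [[0,0,0.04,0,0,0,0],[0,0,0.08,0,0,0,0],[0,0,0.08,0,0,0,0]]}}

```text
time_s: 19.35
tcp_pos: [509.2, 21.1, 133.5]
orientation: [-0.646, 0.763, -0.002, 0.002]
wrist_force: [3.9, 3.8, 5.0]
opening: 15.9
gripper_force: 30.4
```

```bash
python3 - <<'E'
from h import *
s2()
E
```

```text
19.4 [509.23  21.06 133.53] [2.35 4.79 4.92] [ 1.46 -1.3   0.6 ] 15.76 [ 0.36  0.27 -0.4   0.   -0.89 -0.53] yaw -1.7367 [ 0.006  0.001 -1.   ]
```

Call:
{"fn": "carry_out", "kwargs": {"motion": [[0,0,0.04,0,0,0,0],[0,0,0.06,0,0,0,0],[0,0,0.06,0,0,0,0]]}}

```text
time_s: 19.7
tcp_pos: [509.1, 21.0, 133.5]
orientation: [-0.623, 0.782, -0.002, 0.002]
wrist_force: [3.4, 3.4, 5.0]
opening: 16.4
gripper_force: 31.5
```

```bash
python3 - <<'E'
from h import *
s2()
E
```

```text
19.75 [509.08  20.96 133.54] [3.25 3.89 5.37] [ 1.39 -1.22  0.88] 16.66 [ 0.36  0.27 -0.4   0.   -0.89 -0.59] yaw -1.7955 [ 0.005  0.    -1.   ]
```

Call:
{"fn": "carry_out", "kwargs": {"motion": [[0,0,-0.12,-0.6,-0.4,0,0],[0,0,-0.24,-1.2,-0.7,0,0],[0,0,-0.24,-1.2,-0.7,-1,0],[0,0,-0.24,-1.2,-0.7,-2,0],[0,0,-0.24,-1.2,-0.7,-2,0]]}}

```text
time_s: 20.25
tcp_pos: [508.0, 21.1, 133.2]
orientation: [0.71, -0.705, 0.0, 0.0]
wrist_force: [5.6, 0.3, -3.9]
opening: 15.8
gripper_force: 29.9
```

```bash
python3 - <<'E'
from h import *
s2()
E
```

```text
20.3 [507.96  21.14 133.22] [ 4.19  0.09 -4.89] [ 0.35 -1.94  0.01] 15.75 [ 0.36  0.28 -0.4   0.   -0.89 -0.35] yaw -1.5636 [ 0. -0. -1.]
```

Call:
{"fn": "carry_out", "kwargs": {"motion": [[0,0,-0.02,0,-1,-1,0],[0,0,-0.02,0,-1.5,-5,0],[0,0,-0.02,0,-1.5,-10,0],[0,0,-0.02,0,-1.5,-16,0],[0,0,-0.02,0,-1.5,-22,0]]}}

```text
time_s: 20.8
tcp_pos: [507.5, 21.0, 156.2]
orientation: [0.717, -0.697, -0.001, 0.002]
wrist_force: [0.3, -0.2, -1.7]
opening: 15.6
gripper_force: 29.9
```

Call:
{"fn": "carry_out", "kwargs": {"motion": [[0,0,0,0,0,-8,0],[0,0,0,0,0,-16,0],[0,0,0,0,0,-16,0]]}}

```text
time_s: 21.1
tcp_pos: [509.8, 21.8, 173.7]
orientation: [0.718, -0.696, 0.001, -0.001]
wrist_force: [0.3, -0.1, -2.7]
opening: 16.0
gripper_force: 29.9
```

```bash
python3 - <<'E'
from h import *
s2()
E
```

```text
21.15 [509.32  21.72 172.84] [-0.96 -0.15 -2.19] [ 0.01 -0.02 -0.  ] 16.08 [ 0.36  0.23 -0.35 -0.   -0.99 -0.33] yaw -1.5408 [ 0.001  0.    -1.   ]
```

Call:
{"fn": "carry_out", "kwargs": {"motion": [[0,0,-0.14,0,0,0,0],[0,0,-0.28,0,0,0,0],[0,0,-0.42,0,0,0,0],[0,0,-0.56,0,0,0,0],[0,0,-0.7,0,0,0,0]]}}

```text
time_s: 21.65
tcp_pos: [508.7, 21.5, 171.6]
orientation: [0.914, -0.406, -0.001, 0.0]
wrist_force: [0.4, 0.1, -2.0]
opening: 15.7
gripper_force: 29.9
```

Call:
{"fn": "carry_out", "kwargs": {"motion": [[0,0,-0.14,0,0,0,0],[0,0,-0.28,0,0,0,0],[0,0,-0.42,0,0,0,0],[0,0,-0.56,0,0,0,0],[0,0,-0.66,0,0,0,0]]}}

```text
time_s: 22.15
tcp_pos: [508.7, 21.5, 171.6]
orientation: [0.996, -0.088, -0.001, 0.0]
wrist_force: [-0.3, 1.1, -2.9]
opening: 15.7
gripper_force: 29.9
```

```bash
python3 - <<'E'
from h import *
s2();s2(); p=shot('wrist','w10.png'); tips3(p)
for l in ['pointer','mark_tip','knob']: find(p,l,1)
# dark-mask extremes on warp: tip columns
w=cv2.imread('pics/warp.png'); r7=cv2.imread('pics/w7.png')
for n,i in (('w7',r7),('now',w)):
    g=cv2.cvtColor(i,cv2.COLOR_BGR2GRAY); print(n); print(g[110:142:2,252:280:2])
E
```

```text
22.2 [508.73  21.57 171.59] [-1.59 -0.3  -2.51] [ 0.03 -0.04  0.  ] 15.92 [ 0.36  0.24 -0.35 -0.   -0.99  1.04] yaw -0.1741 [-0.001 -0.    -1.   ]
22.25 [508.77  21.56 171.63] [ 0.52  0.32 -1.19] [-0.05  0.05  0.06] 15.49 [ 0.36  0.24 -0.35 -0.   -0.99  1.03] yaw -0.1811 [-0.001 -0.    -1.   ]
mark shift px (-0.5, 0.25, 0.98) ptr shift px (1.0, 0.25, 0.997) relative [1.5 0. ]
pointer 0.85 [535.6  19.   45.1] [281. 176.]
mark_tip 0.95 [591.5  23.8  41.2] [262. 108.]
knob 0.95 [530.6  11.   77.2] [292. 187.]
w7
[[101 118 102 102 104 114 128 118 108 104  99  88  82  72]
 [107 119 102 100  98 101  99 101 100  97  68  69  85 109]
 [101 104 100  98 100 100 101 101  98 110 211 170 138 142]
 [ 97 101  98  99 101 101 100  99  97 167 251 206 137 141]
 [173 104  97 101  99 100 100  94 175 248 248 229 189 146]
 [249 226 133  99  99  99  98 126 244 246 245 245 238 215]
 [246 248 244 121  96  97  94 199 237 237 225 230 234 238]
 [241 241 247 166 168 138 139 236 235 238 229 222 223 227]
 [226 205 227 229 233 230 224 234 233 234 226 222 222 187]
 [220 219 220 220 220 222 222 221 222 222 224 224 224 
[... 608 characters left out ...]
5 114 118 120 119 116 121 216 252 249 219 165 140]
 [247 194 132 118 119 119 114 159 248 248 246 249 226 183]
 [249 252 206 119 116 115 122 198 246 242 228 236 239 238]
 [246 251 226 165 179 123 184 237 239 237 227 228 228 230]
 [217 231 222 221 231 200 220 233 232 230 224 224 225 225]
 [219 222 223 224 225 224 225 225 225 225 226 226 227 229]
 [224 225 225 225 226 226 228 228 228 227 226 227 227 234]
 [225 226 226 227 227 229 219 182 210 231 228 227 231 185]
 [227 226 227 227 227 229 170 113 128 190 224 232 214 120]
 [227 227 227 227 230 207 126 116 115 114 162 212 138  97]
 [227 227 227 228 229 163 114 117 117 117 116 124 102  99]
 [227 227 227 229 189 121 116 117 118 119 116 115 116  85]]
```

```bash
cat >> h.py <<'E'
def rect(p,c,name=None,y=.042,k=10,n=300):
    "rail-aligned picture of plane z=46 round c: columns = -rail y, rows = -rail x, k px/mm"
    e=lambda a,b: np.array(c)+a*np.array([np.cos(y),np.sin(y)])+b*np.array([-np.sin(y),np.cos(y)])
    ab=[(15,15),(15,-15),(-15,-15),(-15,15)]; src=np.float32([pix(p,[*e(*q),46]) for q in ab])
    dst=np.float32([(0,0),(n,0),(n,n),(0,n)])
    return cv2.warpPerspective(p['image'],cv2.getPerspectiveTransform(src,dst),(n,n),flags=cv2.INTER_CUBIC)
def mids(p,c,thr=165):
    g=cv2.cvtColor(rect(p,c),cv2.COLOR_BGR2GRAY)
    for r in range(0,300,8):
        d=np.flatnonzero(g[r]<thr)
        # runs of dark
        runs=[(a[0],a[-1]) for a in np.split(d,np.flatnonzero(np.diff(d)>1)+1) if len(a)>3]
        print(r,[(int(a),int(b)) for a,b in runs],end=' | ')
    print()
E
python3 - <<'E'
from h import *
p=shot('wrist'); mids(p,[575,21.5])
g=rect(p,[575,21.5]); cv2.imwrite('pics/rect.png',g)
p7=dict(p,image=cv2.imread('pics/w7.png'),extrinsics=np.load('E7.npy')); mids(p7,[575,21.5],140)
E
```

```text
0 [(4, 116), (206, 299)] | 8 [(4, 112), (209, 299)] | 16 [(4, 91), (97, 105), (223, 299)] | 24 [(4, 84), (157, 188), (228, 299)] | 32 [(6, 111), (138, 299)] | 40 [(9, 299)] | 48 [(14, 299)] | 56 [(19, 299)] | 64 [(21, 36), (85, 299)] | 72 [(23, 29), (94, 211), (238, 299)] | 80 [(102, 201), (240, 299)] | 88 [(109, 191), (240, 299)] | 96 [(114, 184), (247, 299)] | 104 [(115, 175), (255, 284)] | 112 [(120, 168), (258, 281)] | 120 [(140, 161)] | 128 [] | 136 [] | 144 [] | 152 [] | 160 [(290, 299)] | 168 [(278, 299)] | 176 [(268, 299)] | 184 [(148, 168), (259, 299)] | 192 [(141, 175), (248, 299)] | 200 [(134, 184), (239, 299)] | 208 [(126, 194), (235, 299)] | 216 [(116, 200), (218, 299)] | 224 [(109, 299)] | 232 [(102, 299)] | 240 [(93, 299)] | 248 [(0, 299)] | 256 [(0, 299)] | 264 [(0, 299)] | 272 [(0, 299)] | 280 [(0, 299)] | 288 [(0, 299)] | 296 [(0, 299)] | 
0 [(11, 299)] | 8 [(10, 299)] | 16 [(9, 182), (185, 229), (236, 299)] | 24 [(9, 178), (191, 195), (209, 225), (245, 299)] | 32 [(10, 227), (247, 299)] | 40 [(13, 299)] | 48 [(24, 299)] | 56 [(31, 299)] | 64 [(32, 42), (93, 299)] | 72 [(34, 38), (101, 215), (248, 299)] | 80 [(109, 205), (250, 257), (288, 299)] | 88 [(117, 194), (248, 259), (289, 299)] | 96 [(121, 185), (261, 267), (294, 299)] | 104 [(122, 176), (265, 286)] | 112 [(123, 170), (275, 285)] | 120 [(149, 162)] | 128 [(293, 299)] | 136 [(292, 299)] | 144 [(278, 299)] | 152 [(267, 299)] | 160 [(253, 299)] | 168 [(248, 299)] | 176 [(147, 159), (249, 299)] | 184 [(140, 166), (248, 299)] | 192 [(130, 173), (246, 299)] | 200 [(123, 183), (246, 299)] | 208 [(116, 190), (246, 299)] | 216 [(108, 199), (226, 299)] | 224 [(98, 208), (222, 299)] | 232 [(91, 299)] | 240 [(83, 299)] | 248 [(2, 299)] | 256 [(0, 299)] | 264 [(0, 299)] | 272 [(0, 299)] | 280 [(0, 299)] | 288 [(0, 299)] | 296 [(0, 299)] |
```

Rail-aligned rectification puts the pointer about 0.8 mm short. The camera sits about 12 mm to one side, so I'll re-measure from straight above.

Call:
{"fn": "carry_out", "kwargs": {"motion": [[0,0,0,-2,-12,0,0],[0,0,0,-2,-12,0,0],[0,0,0,-2,-12,0,0],[0,0,0,-2,-12,0,0]]}}

```text
time_s: 22.9
tcp_pos: [509.4, 33.9, 172.0]
orientation: [0.996, -0.09, -0.0, 0.0]
wrist_force: [0.1, -0.9, -2.5]
opening: 15.7
gripper_force: 29.9
```

```bash
python3 - <<'E'
from h import *
s2();p=shot('wrist','w11.png'); E=np.array(p['extrinsics']); print(-E[:3,:3].T@E[:3,3]); mids(p,[575,21.5])
E
```

```text
22.95 [509.36  33.8  172.02] [-0.18 -0.21 -1.97] [-0.03 -0.06 -0.01] 16.02 [ 0.38  0.24 -0.34  0.   -0.99  1.01] yaw -0.1808 [-0. -0. -1.]
[576.1070914   20.84762614 332.91866386]
0 [(3, 299)] | 8 [(4, 299)] | 16 [(2, 299)] | 24 [(2, 299)] | 32 [(5, 299)] | 40 [(7, 299)] | 48 [(9, 299)] | 56 [(9, 299)] | 64 [(9, 20), (87, 212), (219, 299)] | 72 [(9, 16), (94, 202), (228, 299)] | 80 [(100, 196), (228, 299)] | 88 [(101, 189), (227, 299)] | 96 [(101, 183), (236, 299)] | 104 [(126, 174), (243, 299)] | 112 [(133, 164), (247, 299)] | 120 [(139, 154), (266, 299)] | 128 [(271, 299)] | 136 [(271, 299)] | 144 [(267, 299)] | 152 [(262, 299)] | 160 [(247, 299)] | 168 [(244, 299)] | 176 [(243, 299)] | 184 [(145, 166), (245, 299)] | 192 [(138, 174), (238, 299)] | 200 [(128, 181), (228, 299)] | 208 [(121, 190), (226, 299)] | 216 [(114, 299)] | 224 [(106, 299)] | 232 [(98, 299)] | 240 [(92, 299)] | 248 [(0, 299)] | 256 [(0, 299)] | 264 [(0, 299)] | 272 [(0, 299)] | 280 [(0, 299)] | 288 [(0, 299)] | 296 [(0, 299)] |
```

The pointer is within about 0.7 mm of level and the knob is on its stop, so the key goes back now.

Call:
{"fn": "carry_out", "kwargs": {"motion": [[0,0,-0.12,-5,-40,0,0],[0,0,-0.24,-9,-80,0,0],[0,0,-0.36,-14,-120,0,0],[0,0,-0.48,-18,-160,0,0],[0,0,-0.59,-23,-199,0,0]]}}

```text
time_s: 23.5
tcp_pos: [522.7, 235.2, 172.1]
orientation: [0.979, 0.205, 0.0, 0.0]
wrist_force: [1.1, -0.4, -1.4]
opening: 15.7
gripper_force: 29.9
```

Call:
{"fn": "carry_out", "kwargs": {"motion": [[0,0,0,17,-34,0,0],[0,0,0,28,-56,0,0],[0,0,0,28,-56,0,0],[0,0,0,28,-56,0,0],[0,0,0,28,-56,0,0]]}}

```text
time_s: 24.0
tcp_pos: [525.8, 295.3, 171.8]
orientation: [0.979, 0.203, -0.0, 0.0]
wrist_force: [-0.2, -0.1, -2.9]
opening: 15.7
gripper_force: 29.9
```

```bash
python3 - <<'E'
from h import *
s2();s2()
E
```

```text
24.05 [525.93 295.14 172.04] [ 0.18 -0.5  -2.34] [-0.06 -0.    0.04] 15.39 [ 0.78  0.39 -0.12 -0.   -1.06  1.2 ] yaw 0.4081 [-0. -0. -1.]
24.1 [526.01 295.14 172.16] [ 0.34  0.16 -2.96] [-0.13  0.   -0.01] 15.75 [ 0.78  0.39 -0.12  0.   -1.06  1.2 ] yaw 0.408 [-0. -0. -1.]
```

Call:
{"fn": "carry_out", "kwargs": {"motion": [[0,0,0,0,0,20,0],[0,0,0,0,-1,35,0],[0,0,0,0,-1,45,0],[0,0,0,0,-1,55,0],[0,0,0,0,-1,55,0]]}}

```text
time_s: 24.6
tcp_pos: [525.0, 296.2, 115.7]
orientation: [0.979, 0.203, -0.001, 0.001]
wrist_force: [-0.5, 0.1, -2.6]
opening: 15.8
gripper_force: 29.9
```

Call:
{"fn": "carry_out", "kwargs": {"motion": [[0,0,0,0,0,15,0],[0,0,0,0,0,28,0],[0,0,0,0,0,37,0],[0,0,0,0,0,40,0],[0,0,0,0,0,40,0]]}}

```text
time_s: 25.1
tcp_pos: [525.6, 297.0, 76.7]
orientation: [0.979, 0.203, -0.0, 0.0]
wrist_force: [-0.4, 0.6, -2.6]
opening: 16.1
gripper_force: 29.9
```

```bash
python3 - <<'E'
from h import *
s2()
E
```

```text
25.15 [525.84 297.25  77.18] [ 0.67  0.52 -2.14] [-0.08 -0.04  0.02] 15.67 [ 0.78  0.49 -0.23  0.   -0.86  1.2 ] yaw 0.4094 [ 0. -0. -1.]
```

Inside the hole. Lower the last bit until it touches, then open.

Call:
{"fn": "carry_out", "kwargs": {"motion": [[0,0,0,0,0,1,0],[0,0,0,0,0,1.7,0],[0,0,0,0,0,1.7,0]]}}

```text
time_s: 25.45
tcp_pos: [525.8, 297.4, 75.8]
orientation: [0.979, 0.203, 0.0, -0.0]
wrist_force: [0.4, 0.2, -2.3]
opening: 15.8
gripper_force: 29.9
```

Call:
{"fn": "carry_out", "kwargs": {"motion": [[0,0,0,0,0,0,1],[0,0,0,0,0,0,1],[0,0,0,0,0,0,1],[0,0,0,0,0,0,1],[0,0,0,0,0,0,1]]}}

```text
time_s: 25.95
tcp_pos: [525.7, 297.2, 75.5]
orientation: [0.979, 0.203, 0.0, -0.0]
wrist_force: [-0.0, 0.4, -0.2]
opening: 47.9
gripper_force: 0.0
```

Call:
{"fn": "carry_out", "kwargs": {"motion": [[0,0,0,0,0,0,1],[0,0,0,0,0,0,1],[0,0,0,0,0,0,1],[0,0,0,0,0,-20,1],[0,0,0,0,0,-45,1]]}}

```text
time_s: 26.45
tcp_pos: [524.8, 296.4, 119.4]
orientation: [0.979, 0.203, -0.002, 0.001]
wrist_force: [0.6, 0.3, -0.1]
opening: 84.2
gripper_force: 0.0
```

Call:
{"fn": "carry_out", "kwargs": {"motion": [[0,0,0,0,0,-40,1],[0,0,0,0,0,-80,1],[0,0,0,0,0,-100,1],[0,0,0,0,0,-100,1],[0,0,0,0,0,-100,1]]}}

```text
time_s: 26.95
tcp_pos: [525.2, 297.0, 220.0]
orientation: [0.979, 0.203, -0.0, -0.0]
wrist_force: [0.5, 0.2, -0.3]
opening: 87.1
gripper_force: 0.0
```

```bash
python3 - <<'E'
from h import *
s2(); p=shot('wrist'); find(p,'key',1);find(p,'holder',1)
hsv=cv2.cvtColor(p['image'],cv2.COLOR_BGR2HSV); m=cv2.inRange(hsv,(4,120,50),(16,255,200)); m[:150]=0;m[262:]=0;m[:,:230]=0;m[:,330:]=0
ys,xs=np.nonzero(m); print(xs.min(),xs.max(),ys.min(),ys.max(),len(xs)); print(atz(p,(xs.min()+xs.max())/2,(ys.min()+ys.max())/2,112))
q=shot('top'); 
for l in ['key','holder','octopus','snail','knob','carriage']: find(q,l,1)
q=shot('scene'); 
for l in ['key','holder','octopus','snail']: find(q,l,1)
E
```

```text
27.0 [524.8  296.69 218.95] [-0.8  -0.06 -0.7 ] [-0.06 -0.02 -0.02] 86.68 [ 0.78  0.35 -0.05 -0.   -1.17  1.2 ] yaw 0.4089 [-0.002 -0.001 -1.   ]
key 0.92 [527.4 299.4  67.6] [283. 197.]
holder 0.72 [542.2 297.3  56.3] [291. 181.]
276 293 169 244 538
[529.48997051 298.40497769 112.        ]
key 0.54 [514.8 291.6  70. ] [206. 204.]
holder 0.63 [502.5 287.6  61.9] [207. 209.]
octopus 0.66 [ 461.  -308.1   95.3] [424. 224.]
knob 0.56 [510.7  22.5  75.7] [303. 206.]
carriage 0.65 [518.4  18.1  48.2] [304. 204.]
key 0.79 [534.8 291.5  86.7] [352. 164.]
holder 0.66 [545.7 265.5  41.2] [345. 185.]
octopus 0.94 [ 476.5 -316.9   82.6] [101. 286.]
snail 0.7 [572.6 461.   23.1] [406. 162.]
```

```bash
python3 -c "
from plant import r
print(r.hand_in())"
```

```text
the job is handed in; nothing more can be done
None
```

I handed the job in at about 27 s: the carriage pointer is about 0.7 mm short of the marker, the knob is clamped on its stop, the key is hanging back in its block, and the clay figures are where they stood.

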